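# Set the lidding jig's leg to its mark and cam it shut

## Robot

A 6-joint arm with a two-finger parallel gripper is mounted at the origin on a cart in front of the work surface, level with it; the furniture and walls round the work are solid. World frame = base frame: x ahead of the robot, y to its left, z up, the work surface at z = 0. Lengths are in mm, angles in rad, forces in N, time in s.
With the tool pointing down it reaches from about 275 to 850 mm from the base axis. Payload 5.2 kg.
Tool frame: the origin (TCP) lies on the centre line of the jaws, within the pads' length; the fingertips stand 25 mm ahead of it and the grasp point (between the pads) lies 6 mm ahead of it (r.finger_overhang is the distance from the TCP to the fingertips, in mm); z points along the fingers, y is the line along which they close (so a half turn about z gives the same grasp; the last joint's range is limited). The gripper opens to 85 mm and grips with 20 to 120 N. Pads are 22 mm wide; open, the fingers measure 114 mm over their backs; the gripper's body (76 mm by 85 mm) begins 54 mm behind the grasp point. The pads swing forward as they close: fully open they stand 13 mm farther back than shut.
Start: joints at [-1.509, 0.259, 1.535, -0, 1.348, -0.203], TCP at [143.965, -530.829, 256.31] pointing down, gripper open.
Joint ranges: [-3.14, 3.14], [-0.91, 2.08], [0.19, 2.58], [-1.22, 4.36], [0.22, 2.71], [-3.12, 3.12]. Speed limits (rad/s): [2.57, 2.57, 3.14, 3.14, 3.14, 3.14].

## Interface

Orientations are given as a 3x3 rotation matrix whose columns are the frame's x, y, z axes.
In Python, from bench import monitor, optics, ticket, models, r gives the robot as it stands.
- The arm moves only by the tool play_rows, never from a script. Its argument "commands" is a list of rows, each an object with "claw": the finger opening in mm, from 0 to 85.4; "linear": the shift along the tool's x, y, z in mm, a list of three; "spin": the turn about the tool's z in rad. A call has 1 to 10 rows; each row shifts and turns the commanded pose from where the row before left it, along the tool's axes as they then stand; what a row does not reach is not made up. A row lasts 1/8 s, in which the tool goes at most 62.5 mm and 10.7 degrees, less where a joint would pass 70% of its speed; a pose out of reach is approached as far as the arm can. A call with a gripper value outside its range is refused whole. The fingers move at their own pace and stop on an object; "grip_force" is the grip in N (left out, the last holds). Time passes only in rows, so rows that do not move let the fingers close. It gives the time, the measured TCP pose, the force, the opening and the grip force at its end, in the units of the state.
- monitor.observe(): the state, without advancing time (a new reading comes with each control period).
- optics.snapshot(name): name is "scene" or "top"; returns a dict with "image" (480x640x3 uint8, red, green, blue), "range_z" (480x640 float32, mm along the optical axis (not along the pixel's ray), 0 where there is no reading), "fx", "fy", "cx", "cy" (pixels), "rvec" (rotation vector, rad) and "tvec" (3), from world to camera coordinates, as OpenCV has them. Camera axes: x right, y down, z forward; pixel columns grow to the right and rows downward; lengths in mm; the calibration is good to about 2 mm. A picture is of the moment at which its call begins.
- ticket.finish_job(): hands the job in; it is judged then, once.
Trained networks look in a picture, given as the dict that the camera call returned (one of the last four; its "shot" number tells which), for a name from the list of things; names that differ only in an ending like _2 or _b are one class to them, and where a whole thing is asked for, a point or a joint stands for the part that bears it (a point fixed in the world has none). Each returns a list of dicts, best first, with "confidence" (0 to 1); they miss things now and then, are a little off and sometimes report something else, mostly with a low value. They report only what shows in the picture. A call takes as long as a camera call.
- models.recognise(target, picture): "point" ([column, row] in pixels, amid what is visible of it).
- models.masks_of(target, picture): "region" (480x640 bool, what is visible of it) and "point" ([column, row] in pixels, amid what is visible of it).
- models.landmark_of(target, picture): "point" ([column, row] in pixels: a listed point, or the origin of a listed thing).
The state is a dict: "time": time; "joint_pos": joint angles; "dq": joint speeds; "joint_torque": joint torques, N m; "tool_pos": TCP position; "tool_rot": TCP orientation; "force": force on the tool from outside, world axes, zero at the start; "torque": the same for the moment, N m; "grip_width": finger opening in mm; "grip_force": force on a finger pad.
Only numpy, scipy, OpenCV 4.12 (cv2) and the standard library are available. Lean on these libraries where they do the work, as an engineer would, in place of code of your own. Each camera call takes 0.05 s, during which the arm holds its last target. There are 200 camera calls.

## Task

Set up the lidding jig for the first dish: with the hand astride the orange grip bar and the open black cam lever, pull the sliding leg out by its T-handle, against its spring, until the black pointer stands at the white line of the red rider. Hold the leg there with the lever still open for a moment, then squeeze the lever fully shut against the bar. Do not let go, as I shall drop a dish in to try the fit: finish with the fingers still squeezing lever and bar together firmly and the pointer still on the mark, and leave the other things on the counter alone.

Things in the scene. Friction and masses are not known exactly. Their poses are not given: they have to be found in the camera images.
- jig: Lidding jig for round foil dishes: white plastic plate 360 x 90 mm, 20 mm high on four suction feet, fixed to the counter, with a 24 mm wide aluminium rail along it and two pins at its far end. Origin on the counter under the rail; +x runs along the rail to the fixed pins, away from the robot; -x is the way the leg is pulled out; z up.
- leg (a joint): How far the sliding leg is pulled out along the jig's -x, m: 0 = right in, where its return spring keeps it, at most 0.095. The spring pulls back with 4 to 6 N until the cam is shut.
- lever (a joint): Angle of the black cam lever, rad: 0 = fully shut, flat along the grip bar; at most 0.42 = open. It turns on an upright pivot on the leg, at the end of the bar nearer the pins, and its free end swings out to the jig's -y side. It stays where it is left. Below about 0.25 its eccentric presses a brake shoe on the rail and the leg is clamped, more firmly the further it is shut. Closing takes about 3 to 6 N at its free end.
- grip_point (a point): The place to hold on the sliding leg: middle of its orange upright grip bar, 72 mm above the counter. Axes as the jig. The bar is 12 mm thick (y), 60 mm long (x), and stands from 42 to 92 mm above the counter; the leg below it is 48 mm wide and 43 mm high. At the robot's end the bar ends in the cross-piece of a T, 64 mm wide (y), 46 to 92 mm high, whose inner face is 19 mm from this point towards -x: a finger beside the bar pulls the leg by pushing on that face.
- paddle_tip (a point): Point on the outer face of the cam lever's black paddle, 56 mm from the pivot and 6 mm from its free end, 70 mm above the counter: where a finger presses it shut. The paddle is 58 mm long, 7 mm thick, 52 to 88 mm above the counter. Shut, it lies along the bar's -y side with its outer face 17 mm from the middle of the bar; open, its free end is up to 43 mm from it, so bar and open lever together fit between fingers opened 60 mm or more.
- pointer (a point): Tip of the thin black pointer on the +y side of the leg, 26 mm above the counter; moves with the leg, 55 mm on the pin side of grip_point.
- mark (a point): The length mark: the line of the small red rider (13 x 12 x 16 mm) that is clamped on the scale at the jig's +y edge; its place along the scale differs from start to start. Axes as the jig; the leg is at the mark when the pointer has the same x along the jig as this point.
- pen: Thick marker pen, 135 mm, lying on the counter left of the jig; leave alone.
- timer: White kitchen timer with a black dial, 66 mm across, 39 mm high, left of the jig; leave alone.
- label_dispenser: Black label-tape dispenser, 154 x 58 x 101 mm, at the left of the counter; leave alone.
- thermometer: Probe thermometer, 216 mm long with a white head and steel needle, lying near the counter's front edge left of the jig; leave alone.

How it is judged:
By the outcome, as a careful person would: the job done as asked, in the order asked, and still so for the second after the job is handed in, while the arm keeps its last pose, push and grip.
It also fails if it takes over 40 s, if anything falls off the work surface, if the arm or the gripper's body presses on something with over 40 N, if the wrist force passes 120 N, or if a joint passes its speed limit or range.

## Working session

There is one attempt and no reset: what is moved stays moved. The work goes in short steps, Python scripts to look and compute and a tool call to move; the robot and the scene stay as the last step left them, time stands still between calls to the robot, and variables do not carry over. Pictures are saved under pics/ and viewed, at most 10 in all, crops included, and the job is handed in when it is done.

Besides the shell and the picture viewer there is one more tool, called after ">>>" as name(argument=value, ...) on one line, values as JSON. play_rows: Moves the arm, as the interface text tells. Its arguments: {"type":"object","properties":{"commands":{"type":"array"},"grip_force":{"type":"number"}},"required":["commands"]}

```bash
mkdir -p pics; cat > h.py <<'E'
import numpy as np, cv2
from bench import monitor, optics, ticket, models, r
def proj(p,uv,z=None):
    """pixel -> world: at height z if given, else by range"""
    R=cv2.Rodrigues(np.array(p['rvec'],float))[0]; t=np.array(p['tvec'],float).ravel()
    d=np.array([(uv[0]-p['cx'])/p['fx'],(uv[1]-p['cy'])/p['fy'],1.]); c=-R.T@t; w=R.T@d
    if z is None:
        u,v=int(round(uv[0])),int(round(uv[1])); s=p['range_z'][v,u]
    else: s=(z-c[2])/w[2]
    return c+s*w
def save(p,n,box=None,k=1):
    im=p['image'][:,:,::-1]
    if box: a,b,c,d=box; im=im[b:d,a:c]
    cv2.imwrite('pics/'+n,cv2.resize(im,None,fx=k,fy=k,interpolation=cv2.INTER_CUBIC))
Z=dict(grip_point=72,paddle_tip=70,pointer=26,mark=None,jig=0)
def look(cam):
    p=optics.snapshot(cam)
    for n in Z:
        for l in models.landmark_of(n,p)[:2]:
            print(cam,n,round(l['confidence'],2),np.round(l['point'],1),np.round(proj(p,l['point']),1),np.round(proj(p,l['point'],Z[n]),1) if Z[n] is not None else '')
    return p
E
python3 - <<'E'
from h import *
for c in ('scene','top'):
    p=look(c); save(p,c+'0.png')
s=monitor.observe(); print(s['tool_pos'],np.round(s['tool_rot'],3),s['grip_width'],s['force'],s['time'])
E
```

```text
scene grip_point 0.55 [380.7 217.4] [ 559.7 -104.8   64.8] [547.  -90.2  72. ]
scene paddle_tip 0.52 [396.7 209.1] [ 525.3 -116.    90.9] [ 562.8 -162.2   70. ]
scene pointer 0.91 [352.5 229.7] [547.8  -4.8  65.7] [616.4 -74.5  26. ]
scene mark 0.48 [373.9 238. ] [-96.7 650.8 438.6] 
scene mark 0.32 [351.  320.6] [367.7 175.3   8.2] 
scene jig 0.84 [373.7 235.2] [562.2 -87.4  25.9] [ 603.5 -133.7    0. ]
top grip_point 0.6 [427.2 222.7] [ 552.9 -111.4   92.1] [ 556.6 -116.9   72. ]
top paddle_tip 0.76 [440.6 229.1] [ 542.4 -140.9   81. ] [ 544.2 -144.2   70. ]
top pointer 0.7 [398.5 200. ] [615.  -70.2  20.1] [613.6 -69.   26. ]
top mark 0.43 [401.3 227.5] [555.3 -75.2  19.7] 
top mark 0.27 [444.6 228.2] [ 542.8 -146.4   89.4] 
top jig 0.71 [415.6 212.3] [ 583.3 -100.4   45. ] [ 592.8 -111.4    0. ]
[ 143.95702659 -530.82848249  256.33717342] [[ 0.965  0.262  0.   ]
 [ 0.262 -0.965 -0.   ]
 [-0.     0.    -1.   ]] 85.44362472958929 [ 0.09732104  0.88217713 -0.46949125] 0.6
```

```bash
python3 - <<'E'
import cv2,numpy as np
a=cv2.imread('pics/top0.png')[130:290,330:510]; b=cv2.imread('pics/scene0.png')
cv2.imwrite('pics/topc.png',cv2.resize(a,None,fx=3.7,fy=3.7,interpolation=cv2.INTER_CUBIC))
E
```

```text
(no output)
```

View pics/topc.png

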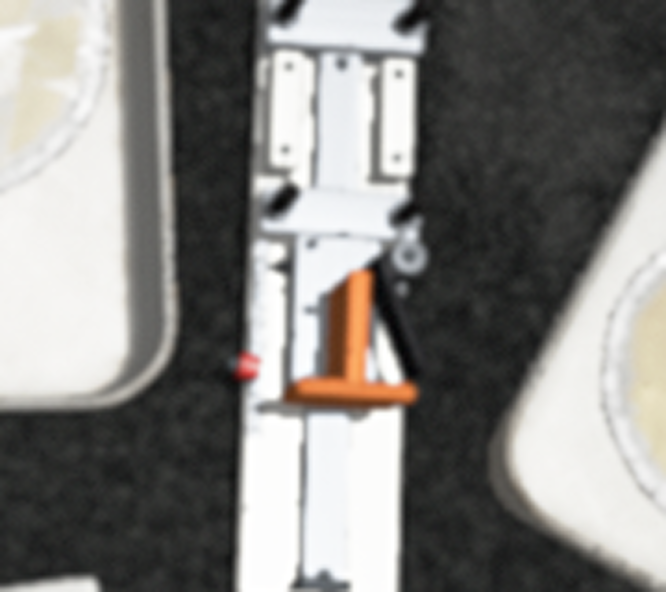

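View pics/scene0.png

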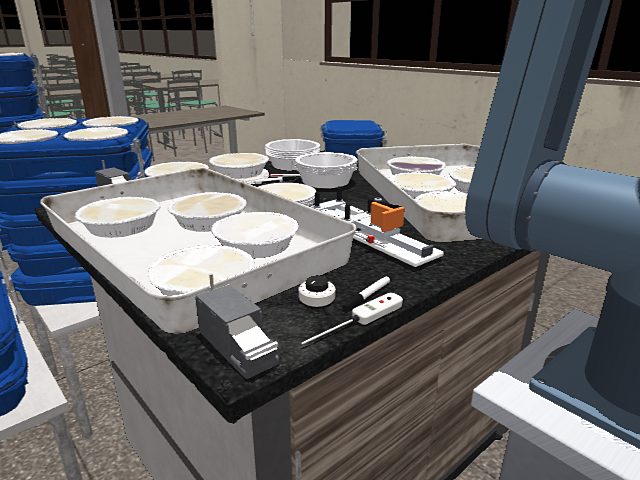

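The top crop shows the orange T (bar at about pixel (423,215), cross-piece at about row 235), the open black lever to its right, and the red rider at about (397,229). The scene view shows trays on both sides of the jig. Next I'll measure the jig axis, rider and pointer.

```bash
python3 - <<'E'
from h import *
p=optics.snapshot('top')
save(p,'z1.png',(385,185,460,250),8)
R=cv2.Rodrigues(np.array(p['rvec'],float))[0]; t=np.array(p['tvec'],float).ravel()
v,u=np.mgrid[0:480,0:640]; s=p['range_z']
C=np.stack([(u-p['cx'])/p['fx']*s,(v-p['cy'])/p['fy']*s,s],-1); W=(C-t)@R
np.save('W.npy',W)
im=p['image'].astype(int); r_,g,b=im[...,0],im[...,1],im[...,2]
m=(abs(W[...,2]-20)<6)&(W[...,0]>380)&(W[...,0]<760)&(W[...,1]<-30)&(W[...,1]>-200)&(im.min(-1)>150)
n,lab,st,_=cv2.connectedComponentsWithStats(m.astype(np.uint8)); k=1+st[1:,4].argmax()
q=W[lab==k][:,:2].astype(np.float32); print('plate',len(q),cv2.minAreaRect(q),np.median(W[lab==k][:,2]))
near=(W[...,1]<-20)&(W[...,1]>-200)&(W[...,0]>400)&(W[...,0]<700)
o=(r_>150)&(g>50)&(g<160)&(b<90)&(r_-b>100)&near&(W[...,2]>84); q=W[o]
print('orange',len(q),cv2.minAreaRect(q[:,:2].astype(np.float32)),np.median(q[:,2]))
for x in range(520,610,6):
    a=q[(abs(q[:,0]-x)<3)]
    if len(a): print(x,a[:,1].min().round(1),a[:,1].max().round(1))
rd=(r_>130)&(g<70)&(b<70)&near; q=W[rd]; vv,uu=np.nonzero(rd)
print('red',len(q),q.mean(0),uu.min(),uu.max(),vv.min(),vv.max())
E
```

```text
plate 1891 ((522.5474243164062, -107.4696044921875), (90.1195297241211, 206.60020446777344), 86.54574584960938) 20.80567803114687
orange 209 ((549.8790283203125, -100.10433959960938), (71.05416870117188, 57.473350524902344), 19.08880615234375) 92.13951656474116
526 -138.2 -77.2
532 -135.9 -76.8
538 -105.0 -102.3
544 -105.3 -102.1
550 -105.1 -102.9
556 -112.9 -102.5
562 -113.5 -105.5
568 -113.6 -105.0
574 -113.8 -105.3
580 -116.2 -106.0
586 -116.2 -105.6
592 -116.3 -113.6
red 4 [545.80696326 -60.50495771  33.40675716] 395 397 230 231
```

View pics/z1.png

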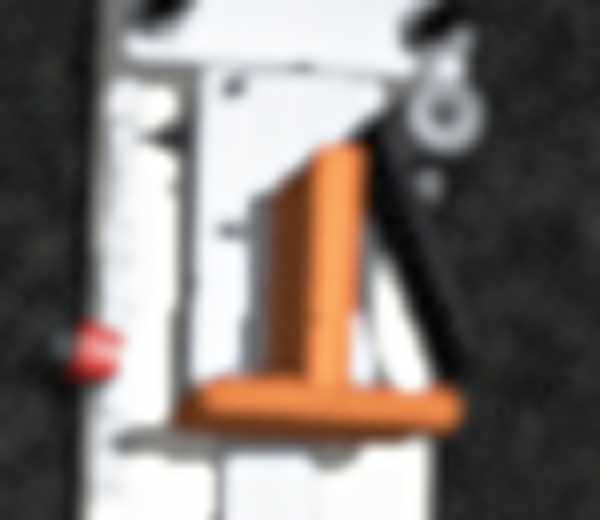

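The zoom shows the pointer tip at about pixel (403,201.5), the white rider line at about (397.3,228), and the lever's free end at about (442,231).

```bash
python3 - <<'E'
from h import *
p=optics.snapshot('top'); W=np.load('W.npy')
R=cv2.Rodrigues(np.array(p['rvec'],float))[0]; print('cam',-R.T@np.array(p['tvec']).ravel(),p['fx'])
print('overhang',r.finger_overhang)
for n,uv,z in (('ptr',(402.6,201.4),26),('mark',(397.2,227.8),33),('mark',(397.2,227.8),26),('tip',(442,231),88)):
    P=proj(p,uv,z); print(n,P.round(1),'jig x',(P[:2]@[.9982,-.060]).round(1))
# heights around
for y in range(-260,0,10):
    m=(abs(W[...,1]-y)<6)&(W[...,0]>440)&(W[...,0]<640); print(y,W[...,2][m].max().round(0) if m.any() else None,end='; ')
# red rider colours
for v in range(223,235): print(v,[tuple(map(int,p['image'][v,u])) for u in range(394,400)])
q=optics.snapshot('scene'); save(q,'s1.png',(330,180,450,270),6.6)
R=cv2.Rodrigues(np.array(q['rvec'],float))[0]; print('cam',-R.T@np.array(q['tvec']).ravel(),q['fx'])
E
```

```text
cam [392.83782189 120.30173942 952.76208905] 447.13434272576825
overhang 25.0
ptr [610.7 -77.7  26. ] jig x 614.2
mark [552.2 -63.8  33. ] jig x 555.0
mark [553.4 -65.2  26. ] jig x 556.3
tip [ 537.4 -141.5   88. ] jig x 544.9
-260 84.0; -250 82.0; -240 85.0; -230 84.0; -220 83.0; -210 83.0; -200 84.0; -190 84.0; -180 6.0; -170 6.0; -160 80.0; -150 93.0; -140 97.0; -130 97.0; -120 95.0; -110 97.0; -100 96.0; -90 95.0; -80 95.0; -70 89.0; -60 41.0; -50 33.0; -40 5.0; -30 5.0; -20 5.0; -10 81.0; 223 [(29, 29, 28), (56, 57, 54), (102, 102, 101), (159, 161, 162), (218, 223, 227), (236, 240, 243)]
224 [(37, 29, 28), (76, 58, 55), (119, 102, 99), (169, 161, 163), (224, 224, 228), (236, 240, 243)]
225 [(63, 35, 35), (114, 52, 50), (159, 90, 87), (190, 139, 140), (222, 196, 200), (231, 227, 230)]
226 [(95, 55, 55), (155, 70, 67), (199, 90, 87), (217, 113, 113), (223, 146, 148), (227, 176, 179)]
227 [(121, 80, 81), (186, 105, 103), (225, 125, 121), (231, 131, 128), (230, 134, 133), (230, 151, 151)]
228 [(136, 88, 87), (201, 116, 115), (231, 144, 140), (233, 160, 156), (235, 170, 165), (236, 180, 176)]
229 [(139, 71, 71), (199, 96, 94), (227, 119, 116), (232, 148, 143), (236, 168, 163), (239, 191, 190)]
230 [(128, 46, 44), (182, 64, 62), (212, 83, 80), (226, 99, 96), (228, 119, 117), (232, 166, 166)]
231 [(101, 27, 25), (141, 41, 39), (167, 50, 47), (183, 61, 60), (197, 93, 93), (219, 160, 162)]
232 [(66, 23, 23), (91, 37, 34), (111, 52, 49), (137, 81, 81), (172, 132, 134), (217, 196, 201)]
233 [(35, 23, 22), (62, 51, 50), (96, 87, 85), (134, 125, 127), (188, 184, 187), (231, 234, 237)]
234 [(31, 33, 32), (71, 72, 70), (116, 117, 116), (161, 164, 166), (215, 218, 224), (242, 245, 247)]
cam [-96.71027494 650.81438542 438.57787911] 476.027179871214
```

View pics/s1.png

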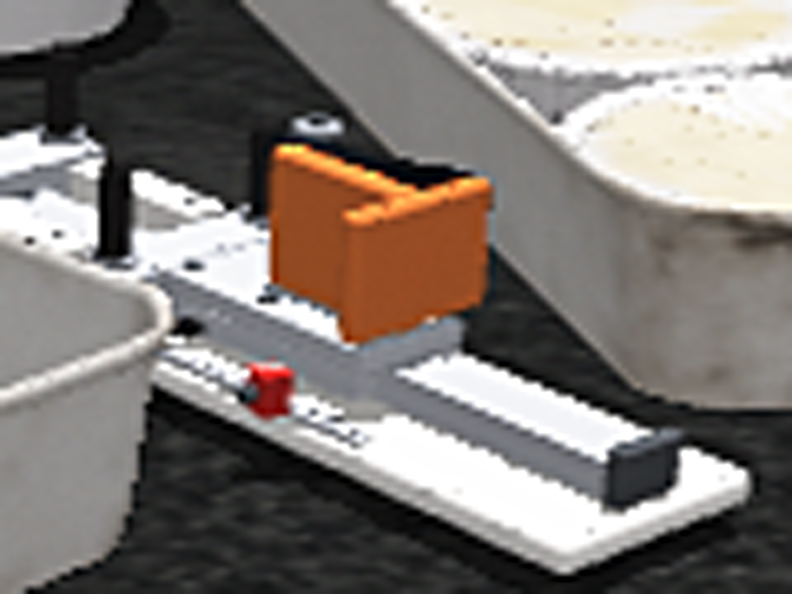

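The close scene view shows the rider standing on the plate at crop (270,390) and the leg right in. The pull needed is about 59 mm. Moving above the leg now.

>>> play_rows(commands=[{"claw": 60, "linear": [0, 0, 0], "spin": 0.163}, {"claw": 60, "linear": [0, 0, 0], "spin": 0.162}, {"claw": 60, "linear": [38, -42.5, 5], "spin": 0}, {"claw": 60, "linear": [38, -42.5, 5], "spin": 0}, {"claw": 60, "linear": [38, -42.5, 5], "spin": 0}, {"claw": 60, "linear": [38, -42.5, 5], "spin": 0}, {"claw": 60, "linear": [38, -42.5, 5], "spin": 0}, {"claw": 60, "linear": [38, -42.5, 5], "spin": 0}, {"claw": 60, "linear": [38, -42.5, 5], "spin": 0}, {"claw": 60, "linear": [38, -42.5, 5], "spin": 0}], grip_force=20)

```text
time: 2.0
tool_pos: [469.1, -208.4, 216.4]
tool_rot: [[0.998, -0.06, 0.001], [-0.06, -0.998, -0.001], [0.001, 0.001, -1.0]]
force: [0.3, -0.3, -0.4]
grip_width: 60.0
grip_force: 0.0
```

>>> play_rows(commands=[{"claw": 60, "linear": [38, -42.5, 10], "spin": 0}, {"claw": 60, "linear": [38, -42.5, 10], "spin": 0}, {"claw": 60, "linear": [0, 0, 46], "spin": 0}, {"claw": 60, "linear": [0, 0, 0], "spin": 0}])

```text
time: 2.5
tool_pos: [546.6, -127.6, 147.1]
tool_rot: [[0.998, -0.059, -0.007], [-0.059, -0.998, 0.003], [-0.008, -0.003, -1.0]]
force: [-0.7, -0.7, -0.2]
grip_width: 59.9
grip_force: 0.0
```

```bash
python3 - <<'E'
from h import *
s=monitor.observe(); print(s['tool_pos'],s['tool_rot'][0],s['force'])
p=optics.snapshot('top');q=optics.snapshot('scene')
a=cv2.resize(p['image'][150:290,350:530],(720,560),interpolation=cv2.INTER_CUBIC)[:,:,::-1]
b=cv2.resize(q['image'][140:280,330:470],(560,560),interpolation=cv2.INTER_CUBIC)[:,:,::-1]
cv2.imwrite('pics/m1.png',cv2.resize(np.hstack([a,b]),None,fx=.62,fy=.62))
R=cv2.Rodrigues(np.array(p['rvec'],float))[0]
for n,c in (('top',p),('scene',q)):
    for z in (25,12):
        T=s['tool_pos']+s['tool_rot']@np.array([0,0,z]); print(n,z,cv2.projectPoints(T[None],np.array(c['rvec'],float),np.array(c['tvec'],float),np.array([[c['fx'],0,c['cx']],[0,c['fy'],c['cy']],[0,0,1]]),None)[0].ravel())
E
```

```text
[ 546.63363431 -127.63068016  147.08167693] [ 0.99825616 -0.0585606  -0.0074354 ] [-0.66902227 -0.65767659 -0.19580964]
top 25 [439.8538424 223.3174413]
top 12 [441.89050896 222.0300933 ]
scene 25 [393.66498993 191.98986386]
scene 12 [394.02776194 186.23525102]
```

View pics/m1.png

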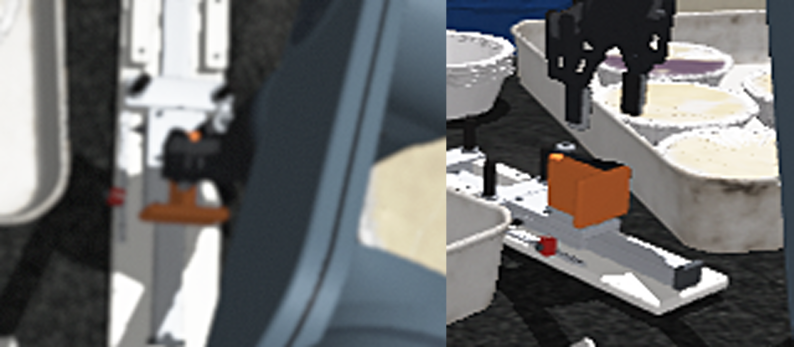

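The fingertips sit 15 mm ahead of the TCP at this opening (scene tips about (383,190) and (405,185)), and they straddle the bar. Descending.

>>> play_rows(commands=[{"claw": 60, "linear": [0, 0, 0], "spin": 0}, {"claw": 60, "linear": [0, 0, 25], "spin": 0}, {"claw": 60, "linear": [0, 0, 25], "spin": 0}, {"claw": 60, "linear": [0, 0, 25], "spin": 0}, {"claw": 60, "linear": [0, 0, 0], "spin": 0}, {"claw": 60, "linear": [0, 0, 0], "spin": 0}])

```text
time: 3.35
tool_pos: [549.8, -130.3, 77.0]
tool_rot: [[0.998, -0.061, 0.002], [-0.061, -0.998, -0.001], [0.002, 0.001, -1.0]]
force: [0.2, 0.1, -0.0]
grip_width: 60.1
grip_force: 0.0
```

```bash
python3 - <<'E'
from h import *
s=monitor.observe(); print(s['tool_pos'],s['tool_rot'][0],s['force'])
p=optics.snapshot('top');q=optics.snapshot('scene')
a=cv2.resize(p['image'][170:270,380:480],(500,500),interpolation=cv2.INTER_CUBIC)[:,:,::-1]
b=cv2.resize(q['image'][170:260,340:430],(500,500),interpolation=cv2.INTER_CUBIC)[:,:,::-1]
cv2.imwrite('pics/m2.png',cv2.resize(np.hstack([a,b]),None,fx=.8,fy=.8))
E
```

```text
[ 549.75517452 -130.3415696    77.04324086] [ 0.99814006 -0.06091374  0.00243716] [ 0.22309621  0.11637805 -0.01111808]
```

View pics/m2.png

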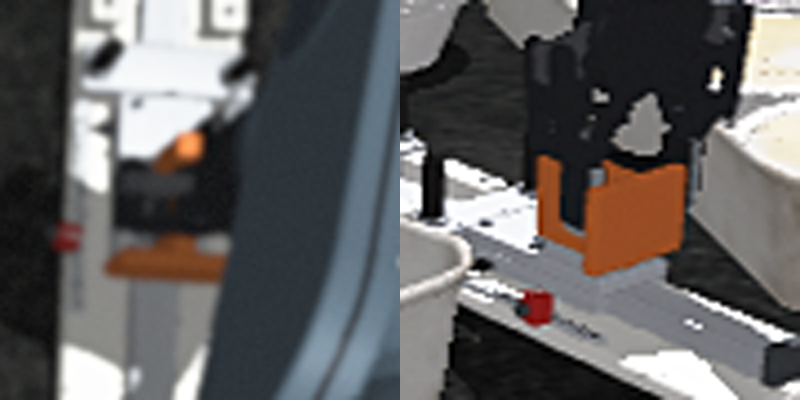

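The picture shows both fingers astride the bar and lever, ahead of the cross-piece, with no contact force. Now pulling most of the way.

>>> play_rows(commands=[{"claw": 60, "linear": [-5, 0, 0], "spin": 0}, {"claw": 60, "linear": [-9, 0, 0], "spin": 0}, {"claw": 60, "linear": [-9, 0, 0], "spin": 0}, {"claw": 60, "linear": [-9, 0, 0], "spin": 0}, {"claw": 60, "linear": [-9, 0, 0], "spin": 0}, {"claw": 60, "linear": [-9, 0, 0], "spin": 0}, {"claw": 60, "linear": [-6, 0, 0], "spin": 0}, {"claw": 60, "linear": [-4, 0, 0], "spin": 0}, {"claw": 60, "linear": [0, 0, 0], "spin": 0}, {"claw": 60, "linear": [0, 0, 0], "spin": 0}])

```text
time: 4.7
tool_pos: [490.3, -126.4, 76.3]
tool_rot: [[0.998, -0.061, 0.004], [-0.061, -0.998, -0.001], [0.004, 0.001, -1.0]]
force: [4.7, -1.0, 3.2]
grip_width: 60.1
grip_force: 2.5
```

```bash
python3 - <<'E'
from h import *
s=monitor.observe(); print(s['tool_pos'],s['force'])
p=optics.snapshot('top');q=optics.snapshot('scene')
a=cv2.resize(p['image'][205:255,380:430],(500,500),interpolation=cv2.INTER_CUBIC)[:,:,::-1]
b=cv2.resize(q['image'][215:265,345:395],(500,500),interpolation=cv2.INTER_CUBIC)[:,:,::-1]
cv2.imwrite('pics/m3.png',cv2.resize(np.hstack([a,b]),None,fx=.8,fy=.8))
for n in ('pointer','mark'):
  for c in (p,q):
    for l in models.landmark_of(n,c)[:2]:
        P=proj(c,l['point'],26); print(n,l['confidence'],l['point'],P.round(1),(P[:2]@[.9982,-.06]).round(1))
E
```

```text
[ 490.301886   -126.43165612   76.33549113] [ 4.65849167 -0.95544841  3.23097731]
pointer 0.84 [400.3, 223.5] [562.7 -71.9  26. ] 566.0
pointer 0.56 [369.2, 235.5] [567.5 -78.4  26. ] 571.1
mark 0.64 [417.6, 212.7] [ 586.5 -109.3   26. ] 592.0
mark 0.41 [400.8, 226.4] [556.5 -72.9  26. ] 559.9
mark 0.48 [374.4, 237.6] [551.6 -78.3  26. ] 555.4
```

View pics/m3.png

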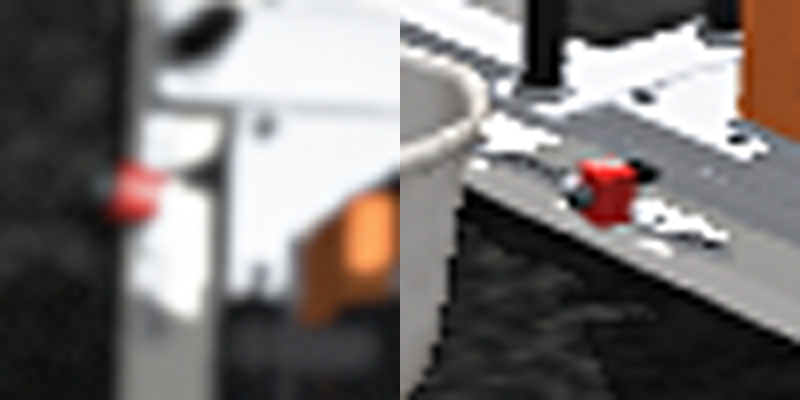

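The pointer (top crop (185,172)) is now beside the rider but still slightly on the pin side of the white line, which is at crop (145,187). I'll work out the rest at sub-pixel level.

```bash
cat > m.py <<'E'
from h import *
def prof():
    ims=[optics.snapshot('top') for _ in range(3)]; p=ims[0]; im=np.mean([i['image'].astype(float) for i in ims],0)
    jx=lambda u,v,z: proj(p,(u,v),z)[:2]@[.9982,-.06]
    jy=lambda u,v,z: proj(p,(u,v),z)[:2]@[.06,.9982]
    print('pointer: col, dark centroid row, jig x, jig y')
    for u in range(400,408):
        v=np.arange(222,233); g=im[v,u].mean(-1); d=np.clip(200-g,0,None); k=d.argmax(); w=slice(max(k-2,0),k+3); 
        c=(d[w]*v[w]).sum()/max(d[w].sum(),1); print(u,g.round(0).astype(int),c.round(2),jx(u,c,26).round(1),jy(u,c,26).round(1))
    print('rider: col, line row')
    for u in range(394,401):
        v=np.arange(222,235); a=im[v,u]; red=a[:,0]-a[:,1:].mean(-1); w=a[:,1]
        print(u,red.round(0).astype(int),w.round(0).astype(int))
    return p,im,jx,jy
E
python3 - <<'E'
from m import *
p,im,jx,jy=prof()
for u in (396,397,398):
  for v in (227,228,229): print(u,v,'z34',jx(u,v,34).round(1),'z30',jx(u,v,30).round(1),'y',jy(u,v,34).round(1), 'range',proj(p,(u,v)).round(1))
s=monitor.observe(); print(s['tool_pos'],s['force'])
E
```

```text
pointer: col, dark centroid row, jig x, jig y
400 [244 243 241 226 186 183 220 239 239 236 243] 226.54 559.5 -37.6
401 [246 245 241 221 175 195 237 251 253 252 252] 226.17 560.4 -39.7
402 [251 250 246 211 153 171 227 251 255 254 253] 226.38 560.1 -41.9
403 [255 255 245 189 119 120 182 243 255 255 254] 226.55 559.9 -44.0
404 [255 255 235 152  86  82 146 232 255 255 255] 226.53 560.1 -46.1
405 [255 247 195 114  63  65 117 187 231 236 236] 226.46 560.4 -48.2
406 [234 200 140  78  49  52  83 125 153 160 160] 226.24 561.0 -50.3
407 [160 129  96  71  61  65  75  93 106 110 109] 226.08 561.5 -52.4
rider: col, line row
394 [ 0 -2  7 28 39 41 49 69 84 74 44 12  0] [29 32 32 35 56 83 88 71 46 29 22 26 30]
395 [  0   0  20  63  87  83  87 106 119 103  56  11   0] [ 55  57  56  52  70 106 118  95  65  41  35  54  71]
396 [  0   0  19  71 112 104  90 108 133 119  61  11  -1] [ 98 103 104  89  91 126 144 122  82  51  54  86 118]
397 [ -2  -3   9  51 105 101  75  86 128 123  56   7  -3] [153 162 164 141 115 133 162 148 100  63  81 127 165]
398 [ -6  -7  -3  24  76  96  67  70 110 105  40   2  -7] [
[... 190 characters left out ...]
-3 -2] [244 243 242 225 172 165 212 235 235 234 243 251 252]
396 227 z34 556.3 z30 557.1 y -27.7 range [553.4 -60.8  35.4]
396 228 z34 554.2 z30 555.0 y -27.8 range [551.4 -60.8  35.1]
396 229 z34 552.1 z30 552.8 y -27.9 range [549.1 -60.6  36.1]
397 227 z34 556.5 z30 557.2 y -29.8 range [553.3 -62.6  36.6]
397 228 z34 554.4 z30 555.1 y -29.9 range [551.1 -62.6  36.7]
397 229 z34 552.3 z30 553.0 y -30.0 range [549.  -62.6  36.6]
398 227 z34 556.7 z30 557.4 y -31.9 range [553.2 -64.7  36.8]
398 228 z34 554.5 z30 555.3 y -32.0 range [550.6 -64.   39.9]
398 229 z34 552.4 z30 553.1 y -32.1 range [549.2 -64.9  35.7]
[ 490.29735224 -126.41307572   76.31713729] [ 4.98781938 -0.11180118  3.2328429 ]
```

>>> play_rows(commands=[{"claw": 60, "linear": [-3, 0, 0], "spin": 0}, {"claw": 60, "linear": [-3, 0, 0], "spin": 0}, {"claw": 60, "linear": [0, 0, 0], "spin": 0}, {"claw": 60, "linear": [0, 0, 0], "spin": 0}])

```text
time: 5.65
tool_pos: [484.2, -126.1, 76.3]
tool_rot: [[0.998, -0.06, 0.003], [-0.06, -0.998, -0.001], [0.003, 0.001, -1.0]]
force: [5.8, -0.6, 3.6]
grip_width: 60.0
grip_force: 2.5
```

```bash
python3 - <<'E'
from m import *
p,im,jx,jy=prof()
s=monitor.observe(); print(s['tool_pos'],s['force'])
q=optics.snapshot('scene')
a=cv2.resize(p['image'][210:245,385:420],(500,500),interpolation=cv2.INTER_CUBIC)[:,:,::-1]
b=cv2.resize(q['image'][220:255,355:390],(500,500),interpolation=cv2.INTER_CUBIC)[:,:,::-1]
cv2.imwrite('pics/m4.png',cv2.resize(np.hstack([a,b]),None,fx=.8,fy=.8))
E
```

```text
pointer: col, dark centroid row, jig x, jig y
400 [199 239 244 240 229 205 193 195 204 225 242] 228.45 555.4 -37.8
401 [208 240 246 249 249 241 212 176 199 238 253] 229.05 554.2 -40.0
402 [225 249 251 252 254 252 218 151 169 237 255] 229.39 553.7 -42.1
403 [235 254 255 255 254 242 186 115 133 219 254] 229.32 554.0 -44.2
404 [235 255 255 255 248 208 136  82 101 179 243] 229.25 554.2 -46.4
405 [223 242 239 233 211 159  96  61  74 132 195] 229.16 554.6 -48.5
406 [180 192 176 161 144 109  67  50  58  93 130] 229.07 555.0 -50.6
407 [137 136 121 111 103  86  69  66  74  87 100] 228.99 555.3 -52.7
rider: col, line row
394 [-1  0  8 29 39 41 48 69 84 75 44 12  0] [23 26 30 35 56 82 89 73 47 29 21 25 30]
395 [  0   0  20  63  87  83  86 106 119 102  55  12   0] [ 51  55  56  50  71 106 117  96  65  40  36  52  72]
396 [  0   0  20  72 111 104  90 108 132 119  60  10   0] [ 93 103 102  88  90 127 144 123  83  51  54  86 118]
397 [ -2  -3   8  50 104 101  75  86 128 123  57   7  -4] [135 158 164 142 114 133 161 149 100  63  80 127 165]
398 [ -4  -7  -2  24  76  96  67  70 111 105  40   2  -7] [173 217 226 198 149 136 172 168 120  94 134 185 220]
399 [-7 -5 -6  2 47 82 65 59 76 62 17 -4 -4] [194 238 242 228 180 148 171 179 154 156 199 235 246]
400 [-6 -4 -4  0 14 43 48 43 33 10 -2 -3 -1] [199 239 245 239 223 191 178 181 192 221 242 251 252]
[ 484.26482685 -126.04630697   76.25769308] [ 4.60913297 -1.01285199  3.3316783 ]
```

View pics/m4.png

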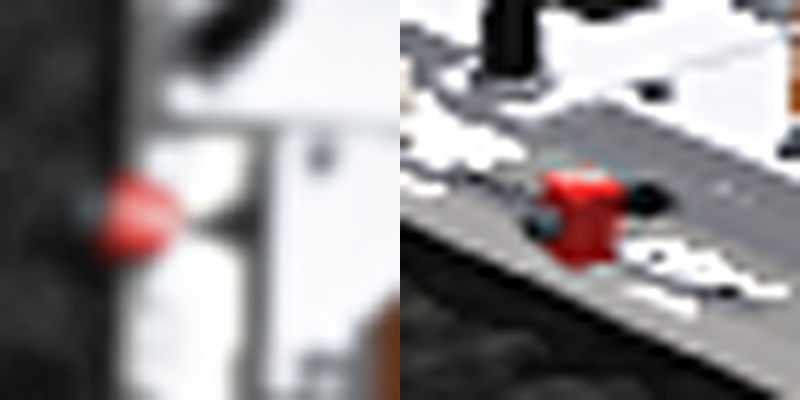

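The pointer tip (top crop (190,222)) now lies in line with the rider's white streak: pointer 554.0, mark about 554. The lever is still open. I'll hold briefly, then close while shifting the hand so the +y finger stays at the bar.

>>> play_rows(commands=[{"claw": 60, "linear": [0, 0, 0], "spin": 0}, {"claw": 60, "linear": [0, 0, 0], "spin": 0}, {"claw": 60, "linear": [0, 0, 0], "spin": 0}, {"claw": 60, "linear": [0, 0, 0], "spin": 0}, {"claw": 56, "linear": [0, -1.8, 0], "spin": 0}, {"claw": 52, "linear": [0, -1.8, 0], "spin": 0}, {"claw": 48, "linear": [0, -1.8, 0], "spin": 0}, {"claw": 44, "linear": [0, -1.8, 0], "spin": 0}, {"claw": 40, "linear": [0, -1.8, 0], "spin": 0}, {"claw": 40, "linear": [0, 0, 0], "spin": 0}], grip_force=25)

```text
time: 7.1
tool_pos: [485.2, -118.1, 76.5]
tool_rot: [[0.998, -0.06, 0.004], [-0.06, -0.998, -0.003], [0.004, 0.003, -1.0]]
force: [5.0, -5.1, 4.0]
grip_width: 40.0
grip_force: 4.3
```

```bash
python3 - <<'E'
from m import *
p,im,jx,jy=prof()
s=monitor.observe(); print(s['tool_pos'],s['force'],s['grip_force'],s['grip_width'])
E
```

```text
pointer: col, dark centroid row, jig x, jig y
400 [199 239 244 240 229 204 192 197 214 232 243] 228.29 555.7 -37.8
401 [208 240 246 248 249 240 208 186 226 248 253] 229.0 554.3 -40.0
402 [226 249 251 252 254 250 212 160 202 248 255] 229.0 554.5 -42.1
403 [235 254 255 255 253 237 178 120 163 240 255] 229.11 554.4 -44.2
404 [236 255 255 254 244 199 129  84 134 229 255] 228.98 554.8 -46.3
405 [224 242 239 232 207 154  93  63 106 179 228] 228.84 555.3 -48.4
406 [181 193 175 160 141 104  65  49  71 114 145] 228.96 555.2 -50.6
407 [137 136 121 111  98  81  68  66  73  88 101] 228.97 555.3 -52.7
rider: col, line row
394 [ 0  0  8 29 40 41 49 68 84 76 44 12  0] [22 25 29 35 56 82 89 72 46 28 22 24 31]
395 [  0   1  20  63  86  83  86 106 118 102  56  12   0] [ 51  54  56  51  70 106 116  95  65  41  35  54  71]
396 [  0   1  19  72 111 104  90 108 132 119  60  11  -1] [ 93 102 102  88  90 127 144 123  82  51  53  86 117]
397 [ -2  -3   8  50 105 101  75  85 128 123  56   8  -4] [134 158 164 142 115 133 162 150  99  63  81 127 165]
398 [ -4  -7  -2  24  76  96  67  70 111 105  40   3  -7] [173 215 226 198 148 136 172 169 119  94 133 185 222]
399 [-6 -5 -6  2 48 82 66 60 75 60 18 -4 -4] [194 238 243 228 179 148 170 177 156 157 198 235 246]
400 [-6 -4 -4 -1 14 44 49 40 26  7 -2 -3 -1] [199 239 244 240 223 190 177 184 205 229 243 251 252]
[ 485.15410779 -118.10570685   76.52195259] [ 4.54909366 -4.36615475  3.81906311] 4.297975245863199 40.23064569850182
```

>>> play_rows(commands=[{"claw": 40, "linear": [-0.6, 0, 0], "spin": 0}, {"claw": 40, "linear": [0, 0, 0], "spin": 0}, {"claw": 36, "linear": [-0.1, -1.8, 0], "spin": 0}, {"claw": 32, "linear": [-0.1, -1.8, 0], "spin": 0}, {"claw": 28, "linear": [0, -1.8, 0], "spin": 0}, {"claw": 24, "linear": [0, -1.6, 0], "spin": 0}, {"claw": 20, "linear": [0, 0, 0], "spin": 0}, {"claw": 10, "linear": [0, 0, 0], "spin": 0}], grip_force=30)

```text
time: 8.25
tool_pos: [485.6, -111.5, 77.8]
tool_rot: [[0.998, -0.059, 0.006], [-0.059, -0.998, -0.004], [0.006, 0.004, -1.0]]
force: [2.4, -4.5, 13.5]
grip_width: 22.1
grip_force: 28.2
```

```bash
python3 - <<'E'
from m import *
p,im,jx,jy=prof()
s=monitor.observe(); print(s['tool_pos'],s['force'],s['grip_force'],s['grip_width'])
E
```

```text
pointer: col, dark centroid row, jig x, jig y
400 [199 238 244 240 229 204 191 197 214 231 243] 228.26 555.7 -37.8
401 [207 240 246 248 249 240 208 187 226 249 253] 229.0 554.3 -40.0
402 [226 249 251 252 254 250 214 161 202 248 255] 229.0 554.5 -42.1
403 [235 254 255 254 253 237 179 121 159 238 255] 229.14 554.3 -44.2
404 [235 255 255 254 244 199 130  83 124 212 252] 229.02 554.8 -46.3
405 [223 242 239 232 207 152  93  61  93 160 214] 228.97 555.0 -48.4
406 [181 192 175 160 141 103  65  49  65 103 138] 229.0 555.1 -50.6
407 [137 136 121 110  99  82  67  65  73  87 101] 228.97 555.3 -52.7
rider: col, line row
394 [ 0 -1  9 28 39 41 49 68 84 75 44 12  0] [23 25 28 35 57 81 89 71 46 29 23 23 30]
395 [  0   1  19  63  86  83  86 105 120 102  56  12   0] [ 51  56  56  51  71 106 117  95  65  41  35  53  72]
396 [  0   1  19  72 111 104  89 108 133 119  60  10  -1] [ 93 102 103  88  91 125 144 123  82  52  52  87 117]
397 [ -2  -2   8  50 105 101  74  85 128 123  56   7  -3] [133 157 163 142 114 132 162 149 100  63  81 127 165]
398 [ -4  -6  -2  24  75  95  66  71 111 105  39   2  -7] [173 216 226 197 149 137 172 168 119  94 133 185 221]
399 [-6 -5 -5  3 47 83 65 60 75 60 18 -4 -4] [194 238 242 228 180 148 170 178 155 158 199 235 246]
400 [-6 -4 -4  0 14 43 50 40 26  7 -2 -3 -2] [199 238 244 239 224 190 176 183 205 228 243 251 252]
[ 485.58256828 -111.52642067   77.79772669] [ 3.07823276 -4.72497687 14.27978516] 28.233925867971266 21.599437305330678
```

The lever is shut and the pointer is at 554.4, within half a millimetre of the mark. Firming up the squeeze.

>>> play_rows(commands=[{"claw": 5, "linear": [0, 0, 0], "spin": 0}, {"claw": 0, "linear": [-0.5, 0, -1], "spin": 0}, {"claw": 0, "linear": [0, 0, -1], "spin": 0}, {"claw": 0, "linear": [0, 0, 0], "spin": 0}, {"claw": 0, "linear": [0, 0, 0], "spin": 0}, {"claw": 0, "linear": [0, 0, 0], "spin": 0}], grip_force=60)

```text
time: 9.15
tool_pos: [485.5, -111.2, 78.0]
tool_rot: [[0.998, -0.06, 0.006], [-0.06, -0.998, -0.003], [0.006, 0.003, -1.0]]
force: [11.0, -4.4, -4.8]
grip_width: 20.6
grip_force: 60.7
```

```bash
python3 - <<'E'
from m import *
p,im,jx,jy=prof()
s=monitor.observe(); print(s['tool_pos'],s['force'],s['grip_force'],s['grip_width'],s['time'])
q=optics.snapshot('scene')
a=cv2.resize(p['image'][195:265,380:450],(500,500),interpolation=cv2.INTER_CUBIC)[:,:,::-1]
b=cv2.resize(q['image'][175:265,340:430],(500,500),interpolation=cv2.INTER_CUBIC)[:,:,::-1]
cv2.imwrite('pics/m5.png',cv2.resize(np.hstack([a,b]),None,fx=.8,fy=.8))
E
```

```text
pointer: col, dark centroid row, jig x, jig y
400 [199 238 244 240 229 204 193 198 214 231 243] 228.25 555.8 -37.8
401 [207 240 246 248 249 240 212 191 227 248 253] 229.0 554.3 -40.0
402 [225 249 251 252 254 251 217 167 205 248 255] 229.0 554.5 -42.1
403 [234 254 255 255 254 242 185 125 162 237 255] 229.18 554.2 -44.2
404 [235 254 255 255 247 208 135  85 126 212 252] 229.03 554.7 -46.3
405 [224 242 239 233 210 157  94  61  94 160 213] 228.98 555.0 -48.5
406 [180 193 175 160 141 104  65  49  65 104 138] 229.0 555.1 -50.6
407 [138 135 121 110  99  81  67  66  74  87 101] 228.97 555.3 -52.7
rider: col, line row
394 [-1  0  9 28 39 40 49 68 83 76 43 12  0] [24 25 29 35 56 82 90 73 48 27 23 24 34]
395 [ -1   1  20  63  87  83  86 106 119 102  56  12   0] [ 52  55  55  52  70 106 117  96  65  42  35  52  72]
396 [  0   0  20  72 111 104  89 108 132 119  60  10  -1] [ 93 102 101  87  90 126 144 122  83  51  53  87 118]
397 [ -1  -3   9  50 105 101  75  86 128 123  56   8  -3] [134 158 163 142 114 134 162 149 100  62  80 128 165]
398 [ -4  -6  -3  24  76  95  67  70 111 104  40   2  -7] [173 215 226 197 148 137 171 168 119  94 132 184 220]
399 [-6 -5 -6  2 47 82 64 60 75 60 18 -4 -4] [194 238 243 228 179 147 170 177 156 158 199 235 246]
400 [-6 -4 -4 -1 14 43 48 40 25  7 -2 -3 -1] [199 238 245 239 223 191 178 185 206 228 243 250 252]
[ 485.54112261 -111.18584734   77.97075768] [11.18593677 -4.41477764 -5.29455284] 59.352749534882605 20.92772069568371 9.3
```

View pics/m5.png

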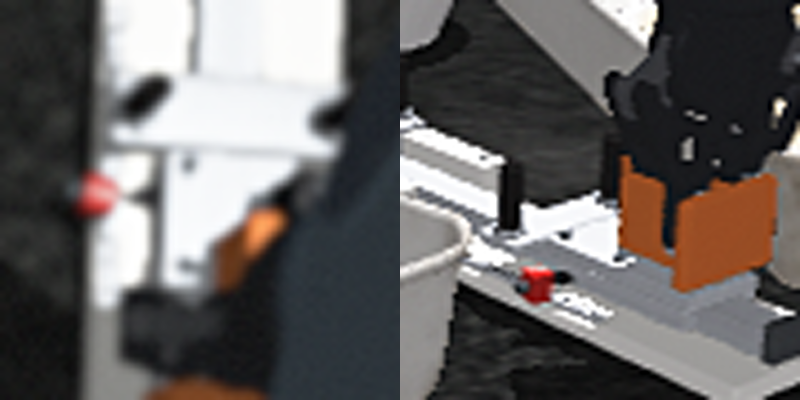

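The picture shows the fingers closed on bar and lever, and the pointer (top crop (150,197)) level with the rider line. The leg is clamped and the grip is 60 N. Handing in.

```bash
python3 -c "
from bench import ticket
print(ticket.finish_job())"
```

```text
the job is handed in; nothing more can be done
None
```

I pulled the leg out to the rider's mark, held it there with the lever open, then squeezed the lever shut; the job is handed in with the fingers still gripping at about 60 N, the pointer within about 0.5 mm of the line by camera, and nothing else on the counter touched.

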